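# Clear the caddy from the shower valve and point out the water knob

## Robot

A 7-joint arm with a two-finger parallel gripper is mounted at the origin on the work surface. World frame = base frame: x ahead of the robot, y to its left, z up, the work surface at z = 0. Lengths are in m, angles in rad, forces in N, time in s.
With the tool pointing down it reaches from about 0.4 to 0.875 m from the base axis. Payload 19.3 kg.
Tool frame: the origin (TCP) lies between the finger pads, 19 mm behind the fingertips; this is the grasp point; z points along the fingers, y is the line along which they close (so a half turn about z gives the same grasp; the last joint's range is limited). The gripper opens to 85 mm and grips with 20 to 120 N. Pads are 22 mm wide; open, the fingers measure 114 mm over their backs; the gripper's body (76 mm by 85 mm) begins 54 mm behind the grasp point. The pads swing forward as they close: fully open they stand 13 mm farther back than shut.
Start: joints at [-1.385, 0.521, -0.036, 1.599, 0.021, 1.021, -0.113], TCP at [0.158, 0.605, 0.25] pointing down, gripper open.
Joint ranges: [-2.91, 2.91], [-0.3, 2.13], [-1.5, 1.42], [0.17, 2.43], [-1.26, 4.41], [0.16, 1.93], [-2.52, 2.52]. Speed limits (rad/s): [1.89, 1.89, 2.39, 2.39, 3.01, 3.01, 3.01].

## Interface

Orientations are given as [roll, pitch, yaw] about the fixed x, y, z axes, in that order (R = Rz(yaw) Ry(pitch) Rx(roll)).
In Python, from workcell import bot, grab_frame, regions_of gives the robot as it stands. The module is installed in compiled form; this text tells all that it offers.
- The arm moves only by the tool play_rows, never from a script. Its argument "plan" is a list of rows, each a list of 3 entries, a list of its own where there are three numbers: the shift along the tool's x, y, z in units of 2.5 cm (1.0 is 2.5 cm), then the turn, a rotation vector about the tool's x, y, z in units of 0.15 rad (1.0 is 0.15 rad), then the closure, from -1 (fully open) to 1 (shut). In form: [[[tx, ty, tz], [rx, ry, rz], jaw], ...]. A call has 1 to 20 rows; each row shifts and turns the commanded pose from where the row before left it, along the tool's axes as they then stand; what a row does not reach is not made up. A row lasts 1/8 s, in which the tool goes at most 62.5 mm and 10.7 degrees, less where a joint would pass 70% of its speed; a pose out of reach is approached as far as the arm can. A call with a number of a shift or a turn outside -1 to 1 is refused whole. A call with a gripper value outside its range is refused whole. The fingers move at their own pace and stop on an object; "newtons" is the grip in N (left out, the last holds). Time passes only in rows, so rows that do not move let the fingers close. It gives the time, the measured TCP pose, the force, the opening and the grip force at its end, in the units of the state.
- bot.observe(): the state, without advancing time (a new reading comes with each control period).
- grab_frame(name): name is "scene" or "top"; returns a dict with "pixels" (420x560x3 uint8, red, green, blue), "depth" (420x560 float32, m along the optical axis (not along the pixel's ray), 0 where there is no reading), "camera_matrix" (3x3 intrinsics, pixels), "R" (3x3) and "t" (3): a world point X has camera coordinates R X + t. Camera axes: x right, y down, z forward; pixel columns grow to the right and rows downward; lengths in m; the calibration is good to about 2 mm. A picture is of the moment at which its call begins.
- bot.job_done(): hands the job in; it is judged then, once.
Trained networks look in the newest picture that a camera, given by its name, has taken for a name from the list of things; names that differ only in an ending like _2 or _b are one class to them, and where a whole thing is asked for, a point or a joint stands for the part that bears it (a point fixed in the world has none). Each returns a list of dicts, best first, with "p" (0 to 1); they miss things now and then, are a little off and sometimes report something else, mostly with a low value. They report only what shows in the picture. A call takes as long as a camera call.
- regions_of(thing, camera): "mask" (420x560 bool, what is visible of it) and "box" ([left, top, right, bottom] in pixels, round what is visible of it).
The state is a dict: "clock": time; "qpos": joint angles; "qd": joint speeds; "joint_efforts": joint torques, N m; "position": TCP position; "tool_rot": TCP orientation; "force": force on the tool from outside, world axes, zero at the start; "moment": the same for the moment, N m; "grip_width": finger opening in m; "finger_force": force on a finger pad.
Only numpy, scipy, OpenCV 4.12 (cv2) and the standard library are available. Lean on these libraries where they do the work, as an engineer would, in place of code of your own. Each camera call takes 0.05 s, during which the arm holds its last target. There are 200 camera calls.

## Task

A guest wants to be shown how the shower is turned on, but the clear plastic caddy has been left standing in front of the mixing valve. Gently push the caddy sideways along the bench, without picking it up, until its whole length is clear of the mixing valve's big round wall plate and of the small diverter beside it, and let go of it. Then point at the big turning knob of the mixing valve: bring the fingertips to one or two centimetres in front of the knob or right above it, without touching either fitting, stay there for at least two seconds and finish still pointing; leave everything else as it is.

Things in the scene. Friction and masses are not known exactly. Their poses are not given: they have to be found in the camera images.
- mixer: chrome mixing valve on the wall's face, the left or right one of two fittings: round wall plate of 120 mm diameter, and the big round turning knob, 60 mm diameter, reaching from 36 to 70 mm out from the wall. Origin: on the wall face at the valve's axis, 97 mm above the bench. Own x points into the wall (the knob sticks out along -x), y along the wall to the robot's left, z up
- mixer_knob_center (a point): centre of the big turning knob's solid, on its axis, 53 mm out from the wall and 17 mm behind the knob's front face
- mixer_index (a point): point just under the rim of the big turning knob, 28 mm from its axis, in line with the raised index bar on its face: shows where the knob is set. It must stay where it is
- wall: low tiled wall along the far side of the bench, 1.26 m long, 174 mm high to the top of its marble cap, which juts out 3 mm and carries things; turned up to 5 degrees about the vertical. Origin: foot of its front face, midway between the two fittings; a fixed stainless corner shelf 110 mm above the bench fills the corner at its right end. Own x away from the robot, y to the robot's left
- diverter: small chrome diverter on the same wall, 170 mm to the left or right of the mixing valve: wall plate of 72 mm diameter, knob of 36 mm diameter reaching 50 mm out from the wall. Origin on the wall face at its axis, 97 mm above the bench; axes as those of the mixing valve
- caddy: clear plastic caddy, loose, 0.4-0.85 kg, 220 mm long (own y), 120 mm deep (own x; 126 at the lip), walls 95 mm high; handle over its middle, own y -56 to +56 mm, 191 mm high. Origin: centre of underside. Starts 180-200 mm out from the wall, centred within 30 mm on the mixing valve, turned up to 9 degrees. 150 mm of bench are free past its end away from the diverter
- pump_bottle: closed white pump bottle, 66 mm diameter, 180 mm high, loose on the wall's cap between the two fittings, so its foot is 174 mm above the bench. Origin: centre of its underside. Leave alone
- soap_dish: white soap dish with a bar of soap, 68 mm by 110 mm, 29 mm high, loose on the bench against the wall under the diverter. Origin: centre of its underside. Leave alone
- scrubber: long-handled tub scrubber, 430 mm long (own y), 44 mm high, lying loose on the wall's cap at the left. Origin: under its brush head, 50 mm from that end; the handle runs along own +y. Leave alone
- squeegee: clear acrylic squeegee, blade 245 mm, handle 180 mm, 14 mm high, lying on the bench at the far left. Origin: on its underside, near the middle. Leave alone
- suction_hook: clear suction hook of 64 mm diameter stuck on the wall's face to the left of the fittings, 97 mm above the bench, its hook reaching 46 mm out. Origin: on the wall face. Leave alone

How it is judged:
By the outcome, as a careful person would: the job done as asked, in the order asked, and still so for the second after the job is handed in, with the robot touching nothing.
It also fails if it takes over 48 s, if anything falls off the work surface, if the arm or the gripper's body presses on something with over 40 N, if the wrist force passes 120 N, or if a joint passes its speed limit or range.

## Working session

There is one attempt and no reset: what is moved stays moved. The work goes in short steps, Python scripts to look and compute and a tool call to move; the robot and the scene stay as the last step left them, time stands still between calls to the robot, and variables do not carry over. Pictures are saved under pics/ and viewed, at most 10 in all, crops included, and the job is handed in when it is done.

Besides the shell and the picture viewer there is one more tool, called after "Request:" by a JSON object that holds its "op" and its "data". play_rows: Moves the arm, as the interface text tells. Its arguments: {"type":"object","properties":{"plan":{"type":"array"},"newtons":{"type":"number"}},"required":["plan"]}

```bash
mkdir -p pics; cat > h.py <<'E'
import numpy as np, cv2
from workcell import bot, grab_frame, regions_of
def pts(f,mask):
    v,u=np.nonzero(mask&(f["depth"]>0)); d=f["depth"][v,u]
    K=f["camera_matrix"]; c=np.stack([(u-K[0,2])/K[0,0]*d,(v-K[1,2])/K[1,1]*d,d])
    return (f["R"].T@(c-f["t"][:,None])).T
def save(f,n): cv2.imwrite("pics/"+n,cv2.cvtColor(f["pixels"],cv2.COLOR_RGB2BGR))
E
python3 - <<'E'
from h import *
np.set_printoptions(precision=3,suppress=True)
s=bot.observe(); print(s)
for cam in("scene","top"):
    f=grab_frame(cam); save(f,cam+"0.png"); print(cam,"campos",-f["R"].T@f["t"])
    for n in("mixer","diverter","caddy","wall","pump_bottle","soap_dish","mixer_knob_center"):
        for r in regions_of(n,cam)[:2]:
            p=pts(f,r["mask"])
            print(n,round(r["p"],2),r["box"],len(p), *(np.percentile(p,[2,50,98],axis=0) if len(p) else []))
E
```

```text
{'clock': 0.0, 'qpos': array([-1.385,  0.522, -0.036,  1.6  ,  0.021,  1.021, -0.113]), 'qd': array([ 0.   , -0.   , -0.   ,  0.   ,  0.002, -0.003,  0.   ]), 'joint_efforts': array([  0.   , -92.71 ,   1.98 , -36.993,   0.018,   0.008,   0.   ]), 'position': array([0.158, 0.604, 0.249]), 'tool_rot': array([-3.14 ,  0.   ,  2.886]), 'force': array([-0.215,  0.184, -0.298]), 'moment': array([0.   , 0.04 , 0.015]), 'finger_force': 0.0, 'grip_width': 0.08547275028771756}
scene campos [1.407 0.568 1.015]
mixer 0.64 [134.7, 175.8, 150.2, 189.6] 137 [ 0.66  -0.203  0.101] [ 0.673 -0.173  0.125] [ 0.688 -0.156  0.131]
caddy 0.7 [129.5, 129.2, 211.8, 205.2] 3534 [ 0.462 -0.295  0.008] [ 0.541 -0.167  0.067] [ 0.601 -0.072  0.182]
wall 0.79 [0.0, 92.6, 385.4, 349.3] 24906 [ 0.552 -0.696  0.01 ] [0.828 0.077 0.157] [0.871 0.513 0.179]
pump_bottle 0.51 [165.1, 196.9, 337.4, 281.8] 2674 [0.772 0.017 0.176] [0.817 0.173 0.208] [0.839 0.426 0.222]
mixer_knob_center 0.48 [133.8, 178.5, 150.0, 188.3] 123 [ 0.661 -0.202  0.107] [ 0.673 -0.173  0.125] [ 0.687 -0.157  0.131]
top campos [0.475 0.236 1.3
[... 440 characters left out ...]
-0.071  0.189]
caddy 0.29 [70.2, 245.6, 181.6, 349.3] 3238 [ 0.321  0.476 -0.002] [0.367 0.602 0.012] [0.544 0.702 0.018]
wall 0.83 [137.9, 96.7, 560.0, 174.0] 20801 [ 0.715 -0.394  0.009] [0.77  0.065 0.172] [0.86  0.512 0.178]
pump_bottle 0.95 [419.3, 89.9, 471.7, 140.3] 1565 [ 0.757 -0.148  0.185] [ 0.78  -0.111  0.307] [ 0.816 -0.092  0.361]
soap_dish 0.75 [140.5, 97.1, 560.0, 174.0] 20371 [ 0.715 -0.393  0.015] [0.77  0.066 0.172] [0.859 0.511 0.178]
soap_dish 0.63 [356.2, 170.1, 402.9, 201.9] 1186 [ 0.652 -0.083 -0.   ] [ 0.681 -0.026  0.022] [0.717 0.025 0.033]
mixer_knob_center 0.77 [427.5, 157.3, 479.9, 192.0] 1113 [ 0.657 -0.233  0.074] [ 0.708 -0.178  0.119] [ 0.728 -0.136  0.154]
```

View pics/top0.png

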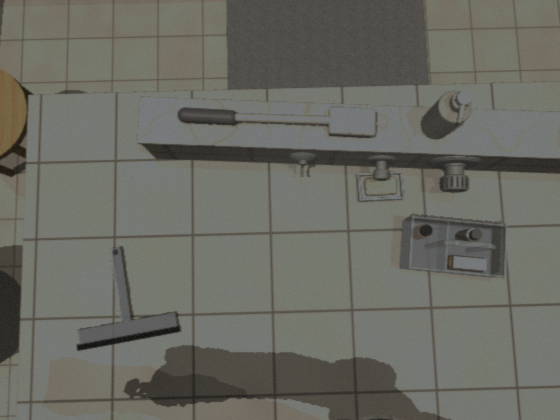

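View pics/scene0.png

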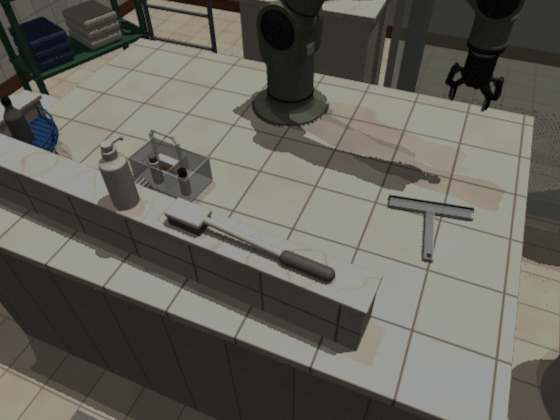

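The top view shows the mixer at about (455,175), the diverter left of it at (380,165), the soap dish at (380,187) and the caddy at (403–507, 215–280). The scene view shows the same layout from behind the wall, with the shelf and its bottle at the far right end (20,130). The caddy should therefore go right (-y). Next I'll measure the wall line, the caddy corners and the free space.

```bash
cat >> h.py <<'E'
def caddy(f):
    r=regions_of("caddy","top" if f["R"][2,2]<-.9 else "scene")
    r=min(r[:3],key=lambda r:abs(np.median(pts(f,r["mask"])[:,1])+.25)); p=pts(f,r["mask"])
    q=p[(p[:,2]>.085)&(p[:,2]<.105)]   # lip
    (c,s,a)=cv2.minAreaRect(q[:,:2].astype(np.float32)); return p,c,s,a,cv2.boxPoints((c,s,a))
E
python3 - <<'E'
from h import *
np.set_printoptions(precision=3,suppress=True)
ft=grab_frame("top"); P=pts(ft,np.ones((420,560),bool))
cap=P[(P[:,2]>.165)&(P[:,2]<.183)&(P[:,0]>.6)]
b=[]
for y in np.arange(-.35,.5,.02):
    m=abs(cap[:,1]-y)<.01
    if m.sum()>20: b.append((y,cap[m][:,0].min()))
b=np.array(b); k=np.polyfit(b[:,1]*0+b[:,0],b[:,1],1)
for _ in range(3):
    r=b[:,1]-np.polyval(k,b[:,0]); k=np.polyfit(b[abs(r)<.006,0],b[abs(r)<.006,1],1)
print("cap edge x=%.4f*y+%.4f"%tuple(k), "resid",r.std())
r=regions_of("mixer","top")[0]; p=pts(ft,r["mask"])
d=(k[0]*p[:,1]+k[1]+.003-p[:,0])*np.cos(np.arctan(k[0]))
a=np.arctan(k[0]); along=p[:,1]*np.cos(a)+p[:,0]*np.sin(a)
for n,m in(("knob",(d>.038)&(d<.072)),("plate",(d<.02)&(d>-.01))):
    print(n,m.sum(),np.percentile(along[m],[1,5,50,95,99]),p[m][:,2].max(),p[m].mean(0),"d",np.percentile(d[m],[2,98]))
P2,c,s,an,box=caddy(ft); print("caddy top",c,s,an,"\n",box)
print("high pts",P2[P2[:,2]>.105].round(3)[::25])
fs=grab_frame("scene"); P2,c,s,an,box=caddy(fs); print("caddy scene",c,s,an,"\n",box)
Q=np.vstack([pts(fs,np.ones((420,560),bool)),P])
# height map right area
print("hmap rows x .35...75, cols y -.1..-.75")
for x in np.arange(.35,.78,.04):
    row=[]
    for y in np.arange(-.1,-.76,-.04):
        m=(abs(Q[:,0]-x)<.02)&(abs(Q[:,1]-y)<.02); row.append("%4d"%(np.percentile(Q[m,2],98)*1000) if m.sum() else "  --")
    print("%.2f"%x,*row)
E
```

```text
cap edge x=0.0642*y+0.7357 resid 0.0003866548490971109
knob 105 [0.011 0.015 0.03  0.045 0.046] 0.1180102579317259 [ 0.693 -0.014  0.107] d [0.038 0.05 ]
plate 261 [-0.004  0.001  0.032  0.059  0.063] 0.13636713407203713 [ 0.731 -0.016  0.111] d [-0.001  0.019]
caddy top (0.5292555689811707, -0.18423998355865479) (0.2235422283411026, 0.123960480093956) 83.04034423828125 
 [[ 0.454 -0.288]
 [ 0.577 -0.303]
 [ 0.604 -0.081]
 [ 0.481 -0.066]]
high pts [[ 0.567 -0.218  0.105]
 [ 0.559 -0.213  0.111]
 [ 0.555 -0.217  0.112]
 [ 0.551 -0.226  0.106]
 [ 0.541 -0.132  0.152]
 [ 0.54  -0.129  0.137]
 [ 0.536 -0.167  0.187]
 [ 0.535 -0.138  0.183]
 [ 0.533 -0.187  0.193]
 [ 0.533 -0.138  0.178]
 [ 0.531 -0.187  0.189]
 [ 0.532 -0.13   0.16 ]
 [ 0.529 -0.174  0.189]
 [ 0.528 -0.232  0.176]
 [ 0.527 -0.18   0.189]
 [ 0.53  -0.135  0.109]
 [ 0.524 -0.225  0.186]
 [ 0.522 -0.23   0.131]
 [ 0.519 -0.23   0.112]]
caddy scene (0.5298301577568054, -0.18629826605319977) (0.22769580781459808, 0.12738941609859467) 82.6243896484375 
 [[ 0.452 -0.291]
 [ 0.578 -0.307]
 [ 0.608 -0.082]
 [ 0.481 -0.065]]
hmap
[... 324 characters left out ...]
   96   97   96    5    5    5    5    6    5    6    6    6  175  177
0.51    8  189  192  191   50   97    3    4    4    4    6    6    6  149  149  178  178
0.55  101  191  194  189    9   97    4    4    5    5    6    6  150  150  114  178  178
0.59  100   99   97   97   97   98    5    5    5    5    4  152  150  115  115  178  177
0.63    5    5    5    5    5    4    4    4    5    4   --  150  114  261  262  177  176
0.67   23  114  130  123    5    4    4    4    4    5    0  152  115  223  255  170   --
0.71  169  173  175  176  176  176  177  177  177  178  178  178  179  177  176   --   --
0.75  358  356  177  178  178  178  178  178  178  178  179  178  178  178   --   --   --
```

```bash
python3 - <<'E'
from h import *
np.set_printoptions(precision=4,suppress=True)
ft=grab_frame("top"); P=pts(ft,np.ones((420,560),bool))
a=np.arctan(.0642); ux=np.array([np.cos(a),-np.sin(a)]); uy=np.array([np.sin(a),np.cos(a)])
O=np.array([.7387,0]); d=-(P[:,:2]-O)@ux; l=(P[:,:2]-O)@uy; z=P[:,2]
m=(z>.06)&(z<.14)&(l>-.3)&(l<-.1)
for n,lo,hi in(("knob",.037,.075),("plate",.003,.02)):
    k=m&(d>lo)&(d<hi); print(n,k.sum(),"l",np.percentile(l[k],[0,1,50,99,100]),"d",np.percentile(d[k],[1,99]),"z",np.percentile(z[k],[98,100]))
m=(z>.06)&(z<.14)&(l>-.1)&(l<.06)&(d>.02)&(d<.06); print("div",l[m].min(),l[m].max(),d[m].max())
for c in [[.454,-.288],[.577,-.303],[.604,-.081],[.481,-.066]]:
    v=np.array(c)-O; print("caddy corner d,l",-v@ux,v@uy)
E
```

```text
knob 449 l [-0.2154 -0.2132 -0.1807 -0.1576 -0.1566] d [0.0377 0.07  ] z [0.1292 0.1317]
plate 379 l [-0.2446 -0.2408 -0.1754 -0.132  -0.1302] d [0.0034 0.0195] z [0.1387 0.1397]
div -0.036587214110118525 -0.0005840471160097134 0.05123285487010895
caddy corner d,l 0.2656634783645416 -0.3056485011631052
caddy corner d,l 0.14195515679444648 -0.3127373074314354
caddy corner d,l 0.12923374637321638 -0.08946356128806407
caddy corner d,l 0.2529420679433116 -0.0823747550197339
```

Request:
{"op": "play_rows", "data": {"plan": [[[-1,-0.94,0],[0,0,0],0],[[-1,-0.94,0],[0,0,0],0],[[-1,-0.94,0],[0,0,0],0],[[-1,-0.94,0],[0,0,0],0],[[-1,-0.94,0],[0,0,0],0],[[-1,-0.94,0],[0,0,0],0],[[-1,-0.94,0],[0,0,0],0],[[-1,-0.94,0],[0,0,0],0],[[-1,-0.94,0],[0,0,0],0],[[-1,-0.94,0],[0,0,0],0],[[-1,-0.94,0],[0,0,0],0],[[-1,-0.94,0],[0,0,0],0],[[-1,-0.94,0],[0,0,0],0],[[-1,-0.94,0],[0,0,0],0],[[-1,-0.94,0],[0,0,0],0],[[-1,-0.94,0],[0,0,0],0],[[-1,-0.94,0],[0,0,0],0],[[-1,-0.94,0],[0,0,0],0],[[-1,-0.94,0],[0,0,0],0],[[-1,-0.94,0],[0,0,0],0]]}}

```text
clock: 3.6
position: [0.5235, 0.0225, 0.2501]
tool_rot: [3.141, 0.0, 2.886]
force: [-0.4, -0.5, 0.4]
grip_width: 0.0424
finger_force: 0.0
```

Request:
{"op": "play_rows", "data": {"plan": [[[0,0,0.3],[0,0,0.96],0],[[0,0,0.3],[0,0,0.96],0],[[0,0,0.3],[0,0,0.96],0],[[0,0,0.3],[0,0,0.96],0],[[0,0,0.3],[0,0,0.96],0],[[0,0,0.3],[0,0,0.96],0],[[0,0,0.3],[0,0,0.96],0],[[0,0,0.3],[0,0,0.96],0],[[0,0,0.3],[0,0,0.96],0],[[0,0,0.3],[0,0,0.96],0],[[0,0,0],[0,0,0],0],[[0,0,0],[0,0,0],0]]}}

```text
clock: 5.1
position: [0.5231, 0.0235, 0.1753]
tool_rot: [3.141, -0.0, 1.449]
force: [-0.2, 0.2, 1.3]
grip_width: 0.0422
finger_force: 0.0
```

Request:
{"op": "play_rows", "data": {"plan": [[[0,0.62,0.5],[0,0,0],-0.5],[[0,0.62,0.8],[0,0,0],-0.5],[[0,0,0.9],[0,0,0],-0.5],[[0,0,0.9],[0,0,0],-0.5],[[0,0,0.9],[0,0,0],-0.5],[[0,0,0.6],[0,0,0],-0.5],[[-0.6,0,0],[0,0,0],-0.5],[[-0.6,0,0],[0,0,0],-0.5],[[-0.5,0,0],[0,0,0],-0.5],[[-0.4,0,0],[0,0,0],-0.5],[[-0.3,0,0],[0,0,0],-0.5],[[-0.2,0,0],[0,0,0],-0.5],[[-0.2,0,0],[0,0,0],-0.5],[[-0.2,0,0],[0,0,0],-0.5],[[-0.2,0,0],[0,0,0],-0.5],[[-0.2,0,0],[0,0,0],-0.5],[[-0.2,0,0],[0,0,0],-0.5]]}}

```text
clock: 7.22
position: [0.5425, -0.0697, 0.06]
tool_rot: [-3.142, -0.0, 1.446]
force: [0.2, 2.6, 0.3]
grip_width: 0.0637
finger_force: 0.0
```

```bash
python3 - <<'E'
from h import *
np.set_printoptions(precision=3,suppress=True)
for n in("top","scene"):
    f=grab_frame(n); save(f,n+"1.png"); _,c,s,a,b=caddy(f); print(n,c,s,a)
im=cv2.imread("pics/scene1.png")[80:280,60:340]; cv2.imwrite("pics/s1c.png",cv2.resize(im,None,fx=2.8,fy=2.8))
print(bot.observe()["force"])
E
```

```text
top (0.5172072052955627, -0.27924174070358276) (0.04639674350619316, 0.12288171052932739) 85.07979583740234
scene (0.5320547223091125, -0.18370944261550903) (0.24723951518535614, 0.13040168583393097) 81.09732055664062
[ 0.735  0.155 -0.44 ]
```

View pics/s1c.png

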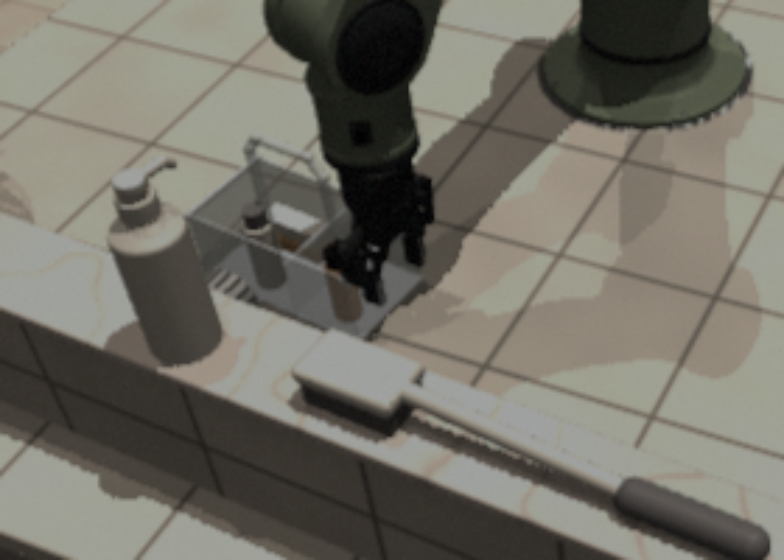

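The fingers are at the caddy's left end, at crop (375,290) and (415,250), just touching it from outside. I'll start pushing.

Request:
{"op": "play_rows", "data": {"plan": [[[-0.25,0,0],[0,0,0],-0.5],[[-0.25,0,0],[0,0,0],-0.5],[[-0.25,0,0],[0,0,0],-0.5],[[-0.25,0,0],[0,0,0],-0.5],[[-0.25,0,0],[0,0,0],-0.5],[[-0.25,0,0],[0,0,0],-0.5],[[-0.25,0,0],[0,0,0],-0.5],[[-0.25,0,0],[0,0,0],-0.5]]}}

```text
clock: 8.43
position: [0.5362, -0.1198, 0.06]
tool_rot: [-3.142, 0.0, 1.446]
force: [0.4, 1.9, -1.1]
grip_width: 0.0637
finger_force: 0.0
```

```bash
python3 - <<'E'
from h import *
np.set_printoptions(precision=3,suppress=True)
for n in("top","scene"):
    f=grab_frame(n); save(f,n+"2.png"); _,c,s,a,b=caddy(f); print(n,c,s,a)
im=cv2.imread("pics/scene2.png")[80:280,60:340]; cv2.imwrite("pics/s2c.png",cv2.resize(im,None,fx=2.8,fy=2.8))
s=bot.observe(); print(s["force"],s["position"])
E
```

```text
top (0.5105032920837402, -0.3412157893180847) (0.027427121996879578, 0.12333501875400543) 85.11920928955078
scene (0.5230823755264282, -0.24466432631015778) (0.22674888372421265, 0.12515047192573547) 80.54979705810547
[-0.356 -0.953  0.574] [ 0.536 -0.12   0.06 ]
```

View pics/s2c.png

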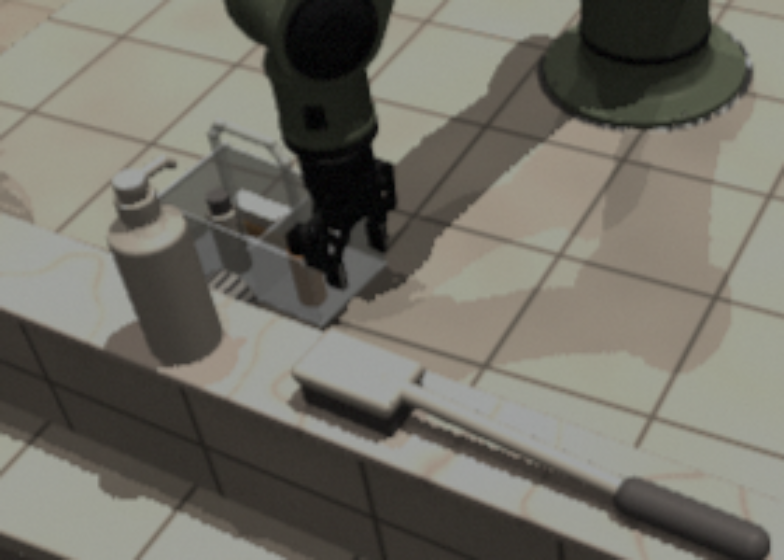

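The caddy has slid about 58 mm and is still square to the fingers, with the fingers outside its end wall. I'll keep going.

Request:
{"op": "play_rows", "data": {"plan": [[[-0.25,0,0],[0,0,0],-0.5],[[-0.25,0,0],[0,0,0],-0.5],[[-0.25,0,0],[0,0,0],-0.5],[[-0.25,0,0],[0,0,0],-0.5],[[-0.25,0,0],[0,0,0],-0.5],[[-0.25,0,0],[0,0,0],-0.5],[[-0.25,0,0],[0,0,0],-0.5],[[-0.25,0,0],[0,0,0],-0.5],[[-0.25,0,0],[0,0,0],-0.5],[[-0.25,0,0],[0,0,0],-0.5],[[-0.25,0,0],[0,0,0],-0.5],[[-0.25,0,0],[0,0,0],-0.5],[[-0.25,0,0],[0,0,0],-0.5],[[-0.25,0,0],[0,0,0],-0.5]]}}

```text
clock: 10.38
position: [0.5253, -0.2066, 0.06]
tool_rot: [-3.142, -0.0, 1.446]
force: [-0.3, 2.0, -1.6]
grip_width: 0.0644
finger_force: 0.0
```

```bash
python3 - <<'E'
from h import *
np.set_printoptions(precision=3,suppress=True)
for n in("scene",):
    f=grab_frame(n); save(f,n+"3.png"); _,c,s,a,b=caddy(f); print(n,c,s,a); print((b-[.7387,0])@np.array([.0641,.998]))
s=bot.observe(); print(s["force"],s["position"])
E
```

```text
scene (0.5126805305480957, -0.32182636857032776) (0.23922628164291382, 0.12454240769147873) 82.28382110595703
[-0.451 -0.459 -0.221 -0.212]
[-0.814 -0.09  -0.513] [ 0.525 -0.207  0.06 ]
```

Request:
{"op": "play_rows", "data": {"plan": [[[-0.25,0,0],[0,0,0],-0.5],[[-0.25,0,0],[0,0,0],-0.5],[[-0.25,0,0],[0,0,0],-0.5],[[-0.25,0,0],[0,0,0],-0.5],[[-0.25,0,0],[0,0,0],-0.5],[[-0.25,0,0],[0,0,0],-0.5],[[-0.2,0,0],[0,0,0],-0.5],[[-0.15,0,0],[0,0,0],-0.5],[[0,0,0],[0,0,0],-0.5],[[0.3,0,0],[0,0,0],-0.5],[[0.6,0,0],[0,0,0],-0.5],[[0.7,0,0],[0,0,0],-0.5],[[0.4,0,-0.5],[0,0,0],1],[[0,0,-1],[0,0,0],1],[[0,0,-1],[0,0,0],1],[[0,0,-1],[0,0,0],1],[[0,0,-1],[0,0,0],1],[[0,0,-0.6],[0,0,0],1],[[0,0,0],[0,0,0],1]]}}

```text
clock: 12.85
position: [0.5262, -0.2022, 0.1884]
tool_rot: [3.14, 0.0, 1.446]
force: [0.7, 0.4, -0.3]
grip_width: 0.0001
finger_force: 0.0
```

```bash
python3 - <<'E'
from h import *
np.set_printoptions(precision=3,suppress=True)
for n in("scene",):
    f=grab_frame(n); save(f,n+"4.png"); p,c,s,a,b=caddy(f); print(n,c,s,a); print((b-[.7387,0])@np.array([.0641,.998]))
f=grab_frame("top"); save(f,"top4.png")
s=bot.observe(); print(s["force"],s["position"],s["qpos"])
E
```

```text
scene (0.505399227142334, -0.3767768442630768) (0.2293746918439865, 0.12843057513237) 82.011474609375
[-0.501 -0.51  -0.281 -0.272]
[ 0.134  0.263 -0.176] [ 0.525 -0.202  0.187] [-0.074  0.55   0.476  1.845 -0.331  0.827  0.444]
```

View pics/scene4.png

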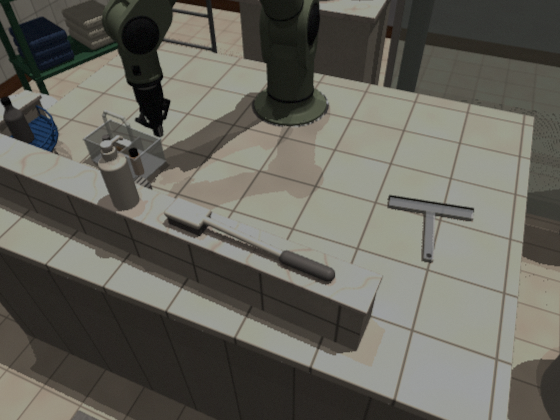

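View pics/top4.png

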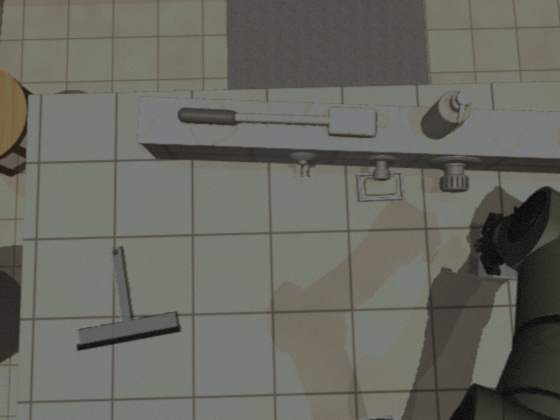

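The scene view shows the caddy standing free at (90–165, 115–185). Its left end is about 25 mm past the plate edge along the wall, and everything else is where it was. Next I'll move to just above the knob.

Request:
{"op": "play_rows", "data": {"plan": [[[0.2,0.7,0],[0,0,0],1],[[0.2,0.8,0],[0,0,0],1],[[0.2,0.8,0],[0,0,0],1],[[0.2,0.8,0],[0,0,0],1],[[0.2,0.8,0],[0,0,0],1],[[0.2,0.8,0],[0,0,0],1],[[0.2,0.6,0],[0,0,0],1],[[0.1,0.4,0],[0,0,0],1],[[0,0,0.3],[0,0,0],1],[[0,0,0.3],[0,0,0],1],[[0,0,0.3],[0,0,0],1],[[0,0,0.1],[0,0,0],1],[[0,0,0],[0,0,0],1],[[0,0,0],[0,0,0],1]]}}

```text
clock: 14.75
position: [0.672, -0.1831, 0.1628]
tool_rot: [3.141, 0.0, 1.446]
force: [-0.1, 0.3, -0.7]
grip_width: 0.0002
finger_force: 0.0
```

```bash
python3 - <<'E'
from h import *
np.set_printoptions(precision=3,suppress=True)
f=grab_frame("scene"); save(f,"scene5.png")
p,c,s,a,b=caddy(f); print(c,s,a,(b-[.7387,0])@np.array([.0641,.998]))
im=cv2.imread("pics/scene5.png")[60:260,0:280]; cv2.imwrite("pics/s5c.png",cv2.resize(im,None,fx=2.8,fy=2.8))
s=bot.observe(); print(s["force"],s["position"],s["clock"])
K=f["camera_matrix"]
for X in([.6738,-.183,.127],s["position"]-[0,0,.019]):
    q=K@(f["R"]@np.array(X)+f["t"]); print(((q[:2]/q[2])-[0,60])*2.8)
E
```

```text
(0.504722535610199, -0.37509334087371826) (0.0987185686826706, 0.2449391931295395) 7.915228366851807 [-0.279 -0.519 -0.499 -0.259]
[-0.556 -0.467 -0.294] [ 0.672 -0.183  0.163] 14.85
[388.922 335.112]
[386.032 321.492]
```

View pics/s5c.png

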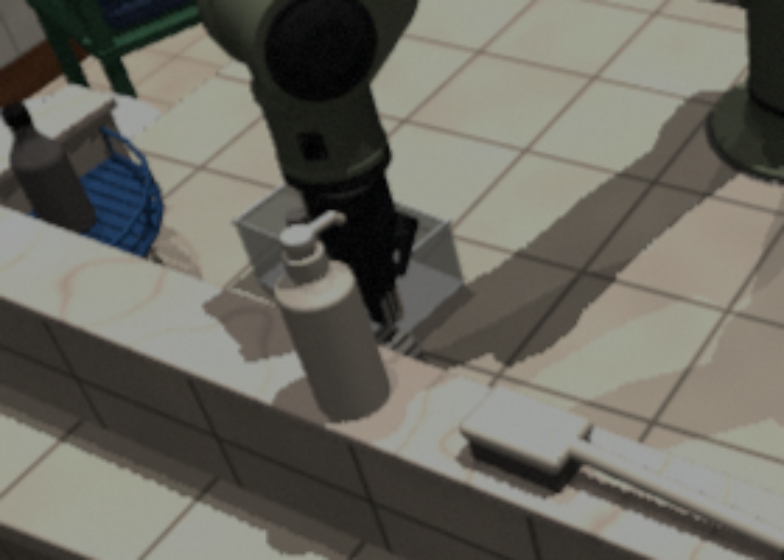

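The fingertips at crop (387,320) hang just above the knob at (400,338), touching nothing. I'll hold here, then hand in.

Request:
{"op": "play_rows", "data": {"plan": [[[0,0,0],[0,0,0],1],[[0,0,0],[0,0,0],1],[[0,0,0],[0,0,0],1],[[0,0,0],[0,0,0],1],[[0,0,0],[0,0,0],1],[[0,0,0],[0,0,0],1],[[0,0,0],[0,0,0],1],[[0,0,0],[0,0,0],1],[[0,0,0],[0,0,0],1],[[0,0,0],[0,0,0],1],[[0,0,0],[0,0,0],1],[[0,0,0],[0,0,0],1],[[0,0,0],[0,0,0],1],[[0,0,0],[0,0,0],1],[[0,0,0],[0,0,0],1],[[0,0,0],[0,0,0],1],[[0,0,0],[0,0,0],1],[[0,0,0],[0,0,0],1],[[0,0,0],[0,0,0],1],[[0,0,0],[0,0,0],1]]}}

```text
clock: 17.35
position: [0.6718, -0.183, 0.1625]
tool_rot: [-3.142, 0.0, 1.446]
force: [0.6, -0.4, -0.8]
grip_width: 0.0
finger_force: 0.0
```

```bash
python3 -c "
from workcell import bot
s=bot.observe(); print(s['clock'],s['position'],s['force']); print(bot.job_done())"
```

```text
17.35 [ 0.67184134 -0.18303881  0.16247014] [ 0.61054655 -0.4216342  -0.78296273]
the job is handed in; nothing more can be done
None
```

I pushed the caddy right until it stood about 25 mm clear of the mixing valve's wall plate and let go of it; the fingertips then held about 1.5 cm above the big knob for over 2 s, and I handed in still pointing, at 17.4 s (no verdict was returned).

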